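# Rehang the lid of the washed seasoning bin

### The arm

A 6-joint arm with a two-finger parallel gripper is mounted at the origin on the work surface. World frame = base frame: x ahead of the robot, y to its left, z up, the work surface at z = 0. Lengths are in m, angles in rad, forces in N, time in s.
With the tool pointing down it reaches from about 0.25 to 0.725 m from the base axis. Payload 4 kg.
Tool frame: the origin (TCP) lies midway between the tips of the shut fingers; the grasp point (between the pads) lies 19 mm behind it; z points along the fingers, y is the line along which they close (so a half turn about z gives the same grasp; the last joint's range is limited). The gripper opens to 85 mm and grips with 20 to 120 N. Pads are 22 mm wide; open, the fingers measure 114 mm over their backs; the gripper's body (76 mm by 85 mm) begins 54 mm behind the grasp point. The pads swing forward as they close: fully open they stand 13 mm farther back than shut.
Start: joints at [-1.156, 0.241, 0.005, 1.335, 0, 1.571], TCP at [0.202, -0.458, 0.231] pointing down, gripper open.
Joint ranges: [-2.72, 2.72], [-1.05, 1.87], [-1.09, 1.28], [-1.99, 2.15], [-1.42, 1.44], [-3.14, 3.14]. Speed limits (rad/s): [2.79, 2.79, 3.14, 3.14, 3.14, 3.14].

### API

Orientations are given as a unit quaternion [x, y, z, w].
In Python, from workcell import bot gives the robot as it stands.
- The arm moves only by the tool move_arm, never from a script. Its argument "motion" is a list of rows, each an object of numbers: "x", "y", "z": the shift along the tool's x, y, z in cm; "yaw": the turn about the tool's z in degrees. A call has 1 to 20 rows; each row is the pose to reach, as a shift and turn from the pose commanded when the call began, along the tool's axes at that moment; what a row does not reach only later rows make up. A row lasts 1/8 s, in which the tool goes at most 62.5 mm and 10.7 degrees, less where a joint would pass 70% of its speed; a pose out of reach is approached as far as the arm can. A call with a gripper value outside its range is refused whole. "gripper" is the opening, from -1 (shut) to 1 (fully open), set as the call begins (left out, the last holds). The fingers move at their own pace and stop on an object; the grip force is fixed at half the most. Time passes only in rows, so rows that repeat a pose let the fingers close. It gives the time, the measured TCP pose, the force, the opening and the grip force at its end, in the units of the state.
- bot.get_obs(): the state, without advancing time (a new reading comes with each control period).
- bot.camera(name): name is "scene" or "top"; returns the picture (384x512x3 uint8, blue, green, red); there is no depth.
- bot.camera_model(name): a dict with "K" (3x3 intrinsics, pixels), "world_from_camera" (4x4, takes a point from camera to world coordinates). Camera axes: x right, y down, z forward; pixel columns grow to the right and rows downward; lengths in m; the calibration is good to about 2 mm. A picture is of the moment at which its call begins. camera_model takes no time and is no camera call.
- bot.job_done(): hands the job in; it is judged then, once.
Trained networks look in the newest picture that a camera, given by its name, has taken for a name from the list of things; names that differ only in an ending like _2 or _b are one class to them, and where a whole thing is asked for, a point or a joint stands for the part that bears it (a point fixed in the world has none). Each returns a list of dicts, best first, with "score" (0 to 1); they miss things now and then, are a little off and sometimes report something else, mostly with a low value. They report only what shows in the picture. A call takes as long as a camera call. They do not tell look-alikes from the thing itself.
- bot.cut_out(camera, name): "mask" (384x512 bool, what is visible of it) and "centre" ([row, column] in pixels, amid what is visible of it).
The state is a dict: "clock": time; "joint_pos": joint angles; "joint_vel": joint speeds; "tau": joint torques, N m; "eef_pos": TCP position; "tool_rot": TCP orientation; "ft_force": force on the tool from outside, world axes, zero at the start; "ft_torque": the same for the moment, N m; "grip_width": finger opening in m; "grasp_force": force on a finger pad.
Only numpy, scipy, OpenCV 4.12 (cv2) and the standard library are available. Lean on these libraries where they do the work, as an engineer would, in place of code of your own. Each camera call takes 0.05 s, during which the arm holds its last target. There are 200 camera calls.

### The job

Put the blue lid back on the white seasoning bin so that its two hinge eyes drop in line between the bin's three, then thread the brass hinge pin through all five eyes, from whichever end is free, until its red tab is fully home against the end eye. Let go, and leave everything else on the bench where it stands.

Things in the scene. Friction and masses are not known exactly. Their poses are not given: they have to be found in the camera images.
- bin: white open-topped bin fixed to the bench on a dark foot plate (3 mm thick, 150 x 175 mm). 100 mm (its x) by 145 mm (its y) by 70 mm high, walls 4 mm, hinge eyes on its +x side. Origin: centre of the underside, on the bench; z up; +x points away from the robot, up to 15 degrees askew; +y along the hinge. Orange latches (look only) on the -x side
- rim_mid (a point): point at the centre of the bin's rim (bin x 0, y 0, z 70 mm); when the lid is seated the lid's origin is here
- hinge_mid (a point): middle of the bin's hinge axis (bin x 64, y 0, z 70 mm), axes as the bin. Three fixed dark steel eyes lie on this axis: tubes of 20 mm outer diameter, 12 mm hole, each 25 mm long along y, centred at bin y = -60, 0 and +60 mm
- eye_left (a point): centre of the hole at the outer face of the bin's end eye on the +y side (bin y = +72.5 mm)
- eye_right (a point): the same on the -y side (bin y = -72.5 mm)
- lid: loose blue lid, 0.22 kg, flat on the bench, handle up. Plate 100 (x) by 145 (y) by 5 mm. Origin: centre of the plate's underside, 10 mm above the bench as it lies; z up. Rounded bead under it (10 mm deep, 88 x 133 mm outside) drops inside the bin's rim with 2 mm play. Orange handle rib: 60 mm along y, 14 mm thick in x, centred at x -2, y 0, z from 5 to 39 mm. Seated, its axes match the bin's
- lid_hinge (a point): middle of the lid's hinge axis (lid x 64, y 0, z 0). Two aluminium eyes on this axis (20 mm outer diameter, 12 mm hole, 25 mm long along y), centred at lid y = -30 and +30 mm, fit between the bin's three with 5 mm gaps; the hole axes meet when the lid is seated
- pin: loose hinge pin, 0.09 kg, 200 mm long, lying on the bench. Brass shank 9 mm diameter, 160 mm long, along +x from the origin, the last 14 mm tapered to 3 mm. Red tab handle at the other end: x -40 to 0 mm, 14 mm thick in y, z -4.5 to +25.5 mm, standing up; its flat +x face is the shoulder. Origin: on the shank axis at the shoulder, 4.5 mm above the bench as it lies; z up
- pin_tip (a point): tip of the pin (pin x = 160 mm)
- pin_mid (a point): point on the shank axis 72.5 mm from the shoulder: it lies at hinge_mid when the pin is fully home, from either end
- canister: loose steel utensil canister, 80 mm diameter and 150 mm high (with upright handles to 198 mm), 0.7 kg, standing close to one end of the hinge, in line with it, so that the pin cannot be brought in from that end; not to be moved. Origin: centre of underside
- dish: low loose white bowl, 92 mm diameter, 30 mm high, standing off the other end of the hinge; there is room above it. Not to be moved. Origin: centre of underside
- scourer: loose yellow and green scouring block, 50 x 95 x 30 mm, just beyond the hinge side of the bin; not to be moved. Origin: centre of underside
- jar: loose amber jar with red cap, 64 mm diameter, 95 mm high, beyond the bin; not to be moved. Origin: centre of underside
- brush: loose brush, about 200 mm long, lying on the far part of the bench; not to be moved
- spoon: loose spoon, about 200 mm long, lying on the far part of the bench; not to be moved
Not all that is in view belongs to the job. There is more than one size of the pin; the job needs the larger.

How it is judged:
By the outcome, as a careful person would: the job done as asked, in the order asked, and still so for the second after the job is handed in, with the robot touching nothing.
It also fails if it takes over 70 s, if anything falls off the work surface, if the arm or the gripper's body presses on something with over 40 N, if the wrist force passes 120 N, or if a joint passes its speed limit or range.

## Working session

There is one attempt and no reset: what is moved stays moved. The work goes in short steps, Python scripts to look and compute and a tool call to move; the robot and the scene stay as the last step left them, time stands still between calls to the robot, and variables do not carry over. Pictures are saved under pics/ and viewed, at most 10 in all, crops included, and the job is handed in when it is done.

Besides the shell and the picture viewer there is one more tool, called after "Emit:" as a command line: name --argument value ..., lists and objects as JSON in quotes. move_arm: Moves the arm, as the interface text tells. Its arguments: {"type":"object","properties":{"motion":{"type":"array"},"gripper":{"type":"number"}},"required":["motion"]}

```bash
mkdir -p pics; cat > h.py <<'E'
import numpy as np, cv2
from workcell import bot
from scipy.spatial.transform import Rotation as R
def model(c):
    m=bot.camera_model(c); return np.array(m["K"]),np.array(m["world_from_camera"])
def ray(c,rc,z):
    K,T=model(c); d=T[:3,:3]@np.linalg.inv(K)@np.array([rc[1],rc[0],1.]); o=T[:3,3]
    return o+d*(z-o[2])/d[2]
def proj(c,P):
    K,T=model(c); p=(np.atleast_2d(P)-T[:3,3])@T[:3,:3]; q=p@K.T; return q[:,:2]/q[:,2:]
E
python3 - <<'E'
from h import *
ims=[]
for c in("scene","top"):
    im=bot.camera(c); cv2.imwrite(f"pics/{c}0.png",im)
    print(c,np.round(model(c)[1],3).tolist(),model(c)[0][0,0])
    for n in("bin","lid","pin","canister","dish","scourer","jar"):
        for d in bot.cut_out(c,n)[:3]:
            print(c,n,round(d["score"],2),np.round(d["centre"]),d["mask"].sum(),np.round(ray(c,d["centre"],0.01),3))
o=bot.get_obs();print(o["clock"],o["eef_pos"],o["tool_rot"])
E
```

```text
scene [[0.825, 0.406, -0.394, 0.917], [0.565, -0.566, 0.6, -0.606], [0.021, -0.717, -0.696, 0.771], [0.0, 0.0, 0.0, 1.0]] 354.91990506677035
scene bin 0.89 [206. 252.] 2942 [ 0.5   -0.013  0.01 ]
scene lid 0.72 [148. 281.] 120 [0.419 0.28  0.01 ]
scene pin 0.8 [267. 162.] 440 [ 0.439 -0.316  0.01 ]
scene pin 0.5 [352. 175.] 343 [ 0.613 -0.45   0.01 ]
scene canister 0.65 [164. 293.] 1414 [0.5   0.229 0.01 ]
scene canister 0.44 [204. 254.] 2963 [ 0.5   -0.003  0.01 ]
scene dish 0.57 [243. 240.] 802 [ 0.555 -0.143  0.01 ]
scene dish 0.5 [206. 252.] 2918 [ 0.5   -0.013  0.01 ]
scene scourer 0.65 [145. 276.] 143 [0.398 0.282 0.01 ]
scene scourer 0.57 [238. 291.] 669 [ 0.657 -0.05   0.01 ]
scene jar 0.6 [248. 337.] 898 [ 0.776 -0.007  0.01 ]
top [[-0.003, -0.998, 0.061, 0.45], [-1.0, 0.004, 0.009, -0.002], [-0.01, -0.061, -0.998, 1.202], [0.0, 0.0, 0.0, 1.0]] 420.6198055975978
top bin 0.96 [201. 259.] 3175 [ 0.499 -0.011  0.01 ]
top lid 0.73 [ 98. 267.] 548 [ 0.796 -0.034  0.01 ]
top lid 0.57 [213. 156.] 1988 [0.466 0.282 0.01 ]
top pin 0.8 [227. 375.] 303 [ 0.424 -0.338  0.01 ]
top pin 0.45 [163. 405.] 112 [ 0.606 -0.426  0.01 ]
top pin 0.26 [204. 258.] 3234 [ 0.491 -0.007  0.01 ]
top canister 0.58 [178. 201.] 979 [0.565 0.154 0.01 ]
top canister 0.41 [202. 262.] 3249 [ 0.497 -0.018  0.01 ]
top dish 0.72 [177. 311.] 824 [ 0.566 -0.16   0.01 ]
top dish 0.37 [204. 259.] 3176 [ 0.491 -0.011  0.01 ]
top scourer 0.62 [143. 268.] 600 [ 0.664 -0.039  0.01 ]
top jar 0.8 [ 99. 269.] 592 [ 0.794 -0.041  0.01 ]
0.8 [ 0.20150303 -0.45762332  0.2313519 ] [9.78573465e-01 2.05897963e-01 1.05197936e-05 5.18579712e-05]
```

View pics/top0.png

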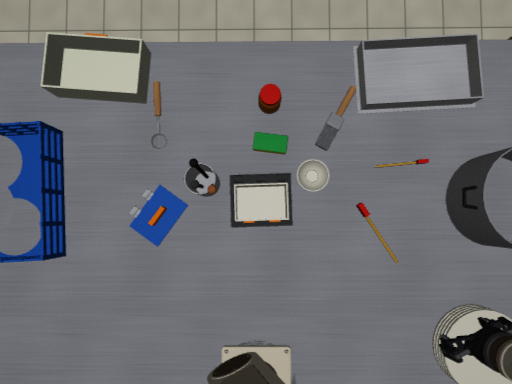

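View pics/scene0.png

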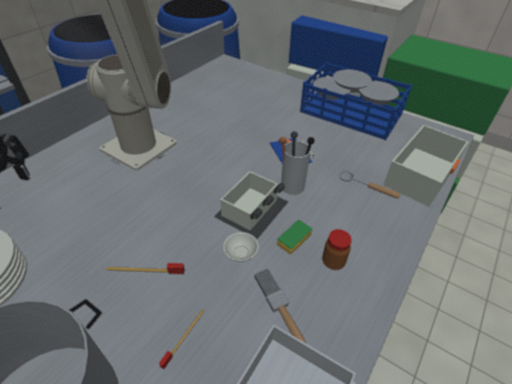

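The top view shows the bin at (261,201), the lid at (158,216) with its eyes to the upper left, and the canister at (202,180) on the bin's +y end. The large pin has its tab at (363,210) and its tip at (397,262), so it goes in from the -y end, over the dish at (312,176). Next, an enlarged crop.

```bash
python3 - <<'E'
from h import *
im=cv2.imread("pics/top0.png"); sc=cv2.imread("pics/scene0.png")
def crop(im,r,c,h,w,s): return cv2.resize(im[r:r+h,c:c+w],None,fx=s,fy=s,interpolation=cv2.INTER_CUBIC)
a=crop(im,168,224,66,80,5); b=crop(im,180,122,66,80,5); c=crop(im,196,345,66+10,80,4)
d=crop(sc,165,210,66,80,5)
c=cv2.resize(im[200:266,335:415],None,fx=5,fy=5)
m=np.vstack([np.hstack([a,b]),np.hstack([d,c])]); m=m[:600]
cv2.imwrite("pics/c1.png",m); print(m.shape)
E
```

```text
(600, 800, 3)
```

View pics/c1.png

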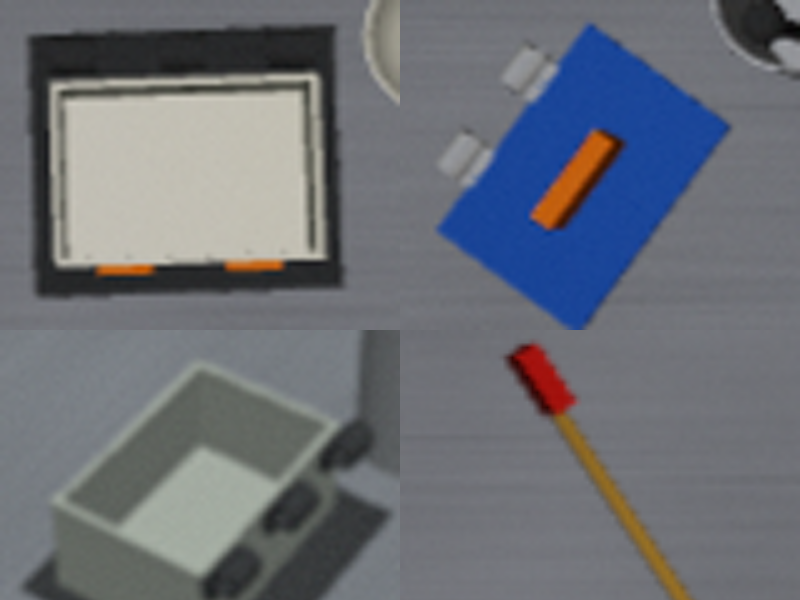

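The crops confirm the outlines: bin rim at upper left, blue lid with its eyes to the upper left, three dark bin eyes, and the red tab with brass shank. I'll fit the outlines with sub-pixel silhouettes.

```bash
cat > fit.py <<'E'
from h import *
from scipy.optimize import minimize
def box(x0,x1,y0,y1,z0,z1): return np.array([[x,y,z] for x in(x0,x1) for y in(y0,y1) for z in(z0,z1)])
S=8
def fit(cam,mask_soft,pts,g,big=None):
    """mask_soft float image 0..1; pts local (z world); g=(x,y,yaw)"""
    q=proj(cam,place(pts,g)); lo=np.floor(q.min(0)-14).astype(int); hi=np.ceil(q.max(0)+14).astype(int)
    lo=np.maximum(lo,0); m=mask_soft[lo[1]:hi[1],lo[0]:hi[0]].astype(np.float32)
    def cost(p):
        h=cv2.convexHull(((proj(cam,place(pts,p))-lo+0.5)*S-0.5).astype(np.float32))
        r=np.zeros((m.shape[0]*S,m.shape[1]*S),np.uint8)
        cv2.fillConvexPoly(r,np.round(h*16).astype(np.int32),255,shift=4)
        r=cv2.resize(r,(m.shape[1],m.shape[0]),interpolation=cv2.INTER_AREA)/255.
        return ((r-m)**2).sum()
    best=None
    x0=np.array(g,float)
    for sc in(0.012,0.004):
        sim=[x0]+[x0+np.eye(3)[i]*sc*(1,1,8)[i] for i in range(3)]
        r=minimize(cost,x0,method="Nelder-Mead",options=dict(initial_simplex=sim,xatol=1e-5,fatol=1e-3,maxiter=400)); x0=r.x
    return r.x,r.fun,m.sum()
def place(pts,g):
    c,s=np.cos(g[2]),np.sin(g[2]); P=np.array(pts,float).copy()
    P[:,:2]=pts[:,:2]@np.array([[c,s],[-s,c]])+g[:2]; return P
def hullfill(soft):
    """fill interior of the biggest blob's hull, keep soft edge"""
    b=(soft>.5).astype(np.uint8); n,l,st,_=cv2.connectedComponentsWithStats(b); k=1+st[1:,4].argmax()
    h=cv2.convexHull(np.argwhere(l==k)[:,::-1].astype(np.int32)); f=np.zeros_like(b); cv2.fillConvexPoly(f,h,1)
    inner=cv2.erode(f,np.ones((3,3),np.uint8)); near=cv2.dilate(f,np.ones((3,3),np.uint8))
    return np.where(inner>0,1.,soft*near)
def ramp(v,a,b): return np.clip((v-a)/(b-a),0,1)
E
python3 - <<'E'
from fit import *
im=cv2.imread("pics/top0.png").astype(float); B,G,Rr=im[...,0],im[...,1],im[...,2]
print("plate,rim,blue,bench",im[195,233],im[184,262],im[224,165],im[240,200], im[211,363], im[240,382],im[178,200])
def win(m,r0,r1,c0,c1):
    o=np.zeros_like(m);o[r0:r1,c0:c1]=m[r0:r1,c0:c1];return o
wh=win(ramp(G,30,180),176,224,229,293)
print("bin",fit("top",hullfill(wh),box(-.05,.05,-.0725,.0725,.003,.07),(.5,-.01,0)))
bl=win(ramp(B-Rr,10,120),180,250,125,192)
bl=hullfill(bl)
for y in(-.6,-.7,-.9): print("lid",fit("top",bl,box(-.05,.05,-.0725,.0725,.01,.015),(.466,.245,np.deg2rad(40))))
rd=win(ramp(Rr-G,20,150)*(G<60),198,222,352,376)
ys,xs=np.nonzero(ramp(Rr-B,25,60)>.5); k=(xs>350)&(xs<402)&(ys>198)&(ys<268); ys,xs=ys[k],xs[k]
br=np.array([ray("top",(r,c),.0045)[:2] for r,c in zip(ys,xs) if im[r,c,1]>60])
u=br-br.mean(0); w=np.linalg.svd(u)[2][0]; t=u@w; print("brass",br.mean(0),w,np.arctan2(w[1],w[0]),br.mean(0)+w*t.min(),br.mean(0)+w*t.max(),len(br))
rr=np.argwhere(rd>.5); print("red",rr.mean(0),rr.min(0),rr.max(0),ray("top",rr.mean(0),.0255))
for n in("dish","canister"):
    mk=bot.cut_out("top",n)[0]["mask"]; r=np.argwhere(mk); print(n,r.min(0),r.max(0))
E
```

```text
plate,rim,blue,bench [41. 38. 37.] [165. 177. 179.] [152.  68.  25.] [119. 112. 111.] [ 12.  16. 162.] [ 36. 111. 150.] [154. 150. 147.]
bin (array([ 0.49458538, -0.01528181,  0.02798358]), np.float64(13.794138017117012), np.float32(2058.8066))
lid (array([0.45976725, 0.27435932, 0.94076205]), np.float64(10.71427107026721), np.float32(1809.7546))
lid (array([0.45976725, 0.27435932, 0.94076205]), np.float64(10.71427107026721), np.float32(1809.7546))
lid (array([0.45976725, 0.27435932, 0.94076205]), np.float64(10.71427107026721), np.float32(1809.7546))
brass [ 0.3910853  -0.35580008] [-0.84595407 -0.53325577] -2.5791481015057878 [ 0.48055808 -0.2994    ] [ 0.32314117 -0.39862935] 169
red [209.34722222 363.70833333] [203 358] [216 369] [ 0.47385568 -0.30258035  0.0255    ]
dish [159 297] [191 328]
canister [159 183] [196 219]
```

Emit:
move_arm --motion '[{"x":52.9,"y":-56.5,"z":0,"yaw":-120},{"x":52.9,"y":-56.5,"z":0,"yaw":-120},{"x":52.9,"y":-56.5,"z":0,"yaw":-120},{"x":52.9,"y":-56.5,"z":0,"yaw":-120},{"x":52.9,"y":-56.5,"z":0,"yaw":-120},{"x":52.9,"y":-56.5,"z":0,"yaw":-120},{"x":52.9,"y":-56.5,"z":0,"yaw":-120},{"x":52.9,"y":-56.5,"z":0,"yaw":-120},{"x":52.9,"y":-56.5,"z":0,"yaw":-120},{"x":52.9,"y":-56.5,"z":0,"yaw":-120},{"x":52.9,"y":-56.5,"z":0,"yaw":-120},{"x":52.9,"y":-56.5,"z":0,"yaw":-120},{"x":52.9,"y":-56.5,"z":0,"yaw":-120},{"x":52.9,"y":-56.5,"z":6,"yaw":-120},{"x":52.9,"y":-56.5,"z":12,"yaw":-120},{"x":52.9,"y":-56.5,"z":14,"yaw":-120},{"x":52.9,"y":-56.5,"z":14,"yaw":-120}]' --gripper 1

```text
clock: 3.02
eef_pos: [0.4564, 0.2718, 0.0893]
tool_rot: [0.311, 0.95, -0.002, -0.002]
ft_force: [0.3, 0.3, 0.5]
grip_width: 0.0855
grasp_force: 0.0
```

```bash
cat >> h.py <<'E'
def th():
    x=R.from_quat(bot.get_obs()["tool_rot"]).as_matrix()[:,0]; return np.degrees(np.arctan2(x[1],x[0]))
def go(x,y,z,theta):
    o=bot.get_obs(); M=R.from_quat(o["tool_rot"]).as_matrix(); d=M.T@(np.array([x,y,z])-o["eef_pos"])*100
    print("t",round(o["clock"],2),"pos",np.round(o["eef_pos"],4),"th",round(th(),2),"joints",np.round(o["joint_pos"],2),"F",np.round(o["ft_force"],1))
    print("shift cm",np.round(d,2),"yaw",round((th()-theta+180)%360-180,2))
E
python3 - <<'E'
from h import *
go(.4586,.2727,.021,143.9)
E
```

```text
t 3.02 pos [0.4564 0.2718 0.0893] th 143.77 joints [ 0.54  0.41 -0.15  1.02  0.    1.17] F [0.3 0.3 0.5]
shift cm [-0.14  0.23  6.83] yaw -0.13
```

Emit:
move_arm --motion '[{"x":-0.1,"y":0.1,"z":4},{"x":-0.1,"y":0.1,"z":6.8},{"x":-0.1,"y":0.1,"z":6.8},{"x":-0.1,"y":0.1,"z":6.8}]'

```text
invalid input at $.motion[0]: expected keys x, y, z, yaw
```

```bash
python3 - <<'E'
from h import *
go(.4586,.2727,.021,143.9)
E
```

```text
t 3.02 pos [0.4564 0.2718 0.0893] th 143.77 joints [ 0.54  0.41 -0.15  1.02  0.    1.17] F [0.3 0.3 0.5]
shift cm [-0.14  0.23  6.83] yaw -0.13
```

Emit:
move_arm --motion '[{"x":-0.1,"y":0.1,"z":4,"yaw":0},{"x":-0.1,"y":0.1,"z":6.8,"yaw":0},{"x":-0.1,"y":0.1,"z":6.8,"yaw":0},{"x":-0.1,"y":0.1,"z":6.8,"yaw":0}]'

```text
clock: 3.52
eef_pos: [0.4608, 0.2738, 0.0253]
tool_rot: [0.311, 0.95, 0.001, 0.001]
ft_force: [-0.2, 0.5, -0.1]
grip_width: 0.0853
grasp_force: 0.0
```

```bash
python3 - <<'E'
from h import *
go(.4586,.2727,.021,143.9)
E
```

```text
t 3.52 pos [0.4608 0.2738 0.0253] th 143.76 joints [ 0.54  0.49 -0.22  0.87  0.    1.17] F [-0.2  0.5 -0.1]
shift cm [ 0.12 -0.22  0.43] yaw -0.14
```

Emit:
move_arm --motion '[{"x":0,"y":-0.1,"z":0.2,"yaw":0},{"x":0,"y":-0.1,"z":0.2,"yaw":0},{"x":0,"y":-0.1,"z":0.2,"yaw":0},{"x":0,"y":-0.1,"z":0.2,"yaw":0},{"x":0,"y":-0.1,"z":0.2,"yaw":0},{"x":0,"y":-0.1,"z":0.2,"yaw":0},{"x":0,"y":-0.1,"z":0.2,"yaw":0},{"x":0,"y":-0.1,"z":0.2,"yaw":0}]' --gripper -1

```text
clock: 4.53
eef_pos: [0.459, 0.2722, 0.0217]
tool_rot: [0.311, 0.95, 0.0, 0.0]
ft_force: [-1.0, -1.5, 5.4]
grip_width: 0.0129
grasp_force: 59.2
```

```bash
python3 - <<'E'
from h import *
go(.4586,.2727,.24,143.9)
from fit import *
im=bot.camera("top").astype(float); B,Rr=im[...,0],im[...,2]
m=ramp(B-Rr,10,120); o=np.zeros_like(m); o[180:250,125:192]=m[180:250,125:192]
print(fit("top",hullfill(o),box(-.05,.05,-.0725,.0725,.01,.015),(.46,.274,.94)))
E
```

```text
t 4.53 pos [0.459  0.2722 0.0217] th 143.77 joints [ 0.54  0.49 -0.22  0.86  0.    1.17] F [-1.  -1.5  5.4]
shift cm [  0.05   0.03 -21.83] yaw -0.13
(array([0.46544682, 0.26740596, 0.98531478]), np.float64(1040.881232923075), np.float32(755.2091))
```

Emit:
move_arm --motion '[{"x":0,"y":0,"z":-3,"yaw":0},{"x":0,"y":0,"z":-9,"yaw":0},{"x":0,"y":0,"z":-15,"yaw":0},{"x":0,"y":0,"z":-22,"yaw":0},{"x":0,"y":0,"z":-22,"yaw":0},{"x":0,"y":0,"z":-22,"yaw":0}]'

```text
clock: 5.32
eef_pos: [0.4585, 0.2719, 0.2405]
tool_rot: [0.311, 0.95, -0.0, -0.0]
ft_force: [-0.6, 0.2, -2.1]
grip_width: 0.013
grasp_force: 58.9
```

```bash
python3 - <<'E'
from h import *
go(.4926,-.0161,.24,91.5)
bot.camera("top")
import cv2
cv2.imwrite("pics/top1.png",bot.camera("top"))
E
```

```text
t 5.33 pos [0.4585 0.2719 0.2405] th 143.77 joints [ 0.54  0.3   0.11  1.38 -0.    1.17] F [-0.6  0.2 -2.1]
shift cm [-19.77 -21.22   0.06] yaw 52.27
```

Emit:
move_arm --motion '[{"x":-4,"y":-4.2,"z":0,"yaw":10},{"x":-8,"y":-8.5,"z":0,"yaw":20},{"x":-12,"y":-12.8,"z":0,"yaw":30},{"x":-16,"y":-17,"z":0,"yaw":40},{"x":-19.8,"y":-21.2,"z":0,"yaw":50},{"x":-19.8,"y":-21.2,"z":0,"yaw":52.3},{"x":-19.8,"y":-21.2,"z":0,"yaw":52.3},{"x":-19.8,"y":-21.2,"z":6,"yaw":52.3},{"x":-19.8,"y":-21.2,"z":11,"yaw":52.3},{"x":-19.8,"y":-21.2,"z":11,"yaw":52.3},{"x":-19.8,"y":-21.2,"z":11,"yaw":52.3},{"x":-19.8,"y":-21.2,"z":11,"yaw":52.3}]'

```text
clock: 6.92
eef_pos: [0.4952, -0.0157, 0.1337]
tool_rot: [0.698, 0.716, 0.002, 0.002]
ft_force: [-0.0, -0.1, -1.2]
grip_width: 0.0131
grasp_force: 59.3
```

```bash
python3 - <<'E'
from h import *
go(.4926,-.0161,.0817,91.5)
a=bot.camera("top"); b=bot.camera("scene")
m=np.hstack([cv2.resize(a[160:240,215:311],None,fx=4,fy=4,interpolation=cv2.INTER_CUBIC),cv2.resize(b[150:250,190:310],(384,320),interpolation=cv2.INTER_CUBIC)])
cv2.imwrite("pics/s1.png",m)
E
```

```text
t 6.92 pos [ 0.4952 -0.0157  0.1337] th 91.51 joints [-0.03  0.29 -0.19  1.08 -0.    1.51] F [-0.  -0.1 -1.2]
shift cm [-0.03 -0.29  5.2 ] yaw 0.01
```

View pics/s1.png

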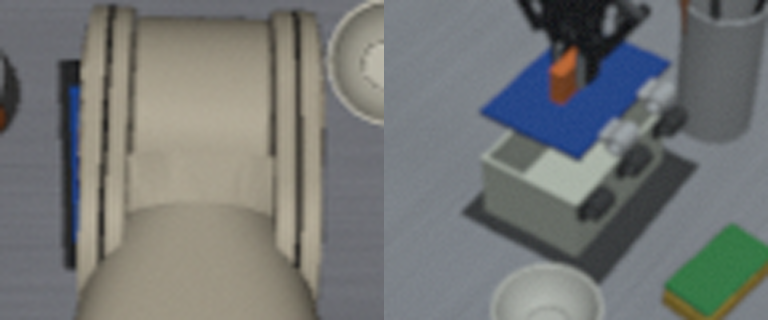

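Emit:
move_arm --motion '[{"x":0,"y":0,"z":1,"yaw":0},{"x":0,"y":0,"z":2,"yaw":0},{"x":0,"y":0,"z":2.4,"yaw":0},{"x":0,"y":0,"z":2.4,"yaw":0},{"x":0,"y":0,"z":2.4,"yaw":0},{"x":0,"y":0,"z":2.4,"yaw":0}]'

```text
clock: 7.78
eef_pos: [0.4934, -0.016, 0.1076]
tool_rot: [0.698, 0.716, 0.0, 0.0]
ft_force: [0.6, -0.7, -2.4]
grip_width: 0.0129
grasp_force: 59.4
```

```bash
python3 - <<'E'
from h import *
go(.4926,-.0161,.0817,91.5)
from fit import *
im=bot.camera("scene").astype(float); cv2.imwrite("pics/s2.png",im)
im=cv2.imread("pics/s2.png").astype(float); B,G,Rr=im[...,0],im[...,1],im[...,2]
zl=bot.get_obs()["eef_pos"][2]-.0217+.010
m=ramp(B-Rr,15,100); o=np.zeros_like(m); o[150:250,190:310]=m[150:250,190:310]
print("lid scene",zl,fit("scene",hullfill(o),box(-.05,.05,-.0725,.0725,zl,zl+.005),(.494,-.015,.028)))
# bin rim outline in scene0 for comparison: outer top corners overlay
im0=cv2.imread("pics/scene0.png"); 
v=cv2.resize(im0[165:240,205:300],None,fx=6,fy=6,interpolation=cv2.INTER_CUBIC)
P=place(np.array([[x,y,.07] for x,y in((-.05,-.0725),(.05,-.0725),(.05,.0725),(-.05,.0725))]),(.4946,-.0153,.028))
q=((proj("scene",P)-[205,165]+.5)*6-.5)
cv2.polylines(v,[np.round(q).astype(np.int32)],True,(0,0,255),1)
cv2.imwrite("pics/ov.png",v)
E
```

```text
t 7.78 pos [ 0.4934 -0.016   0.1076] th 91.46 joints [-0.03  0.32 -0.23  1.02  0.    1.51] F [ 0.6 -0.7 -2.4]
shift cm [-0.01 -0.09  2.59] yaw -0.04
lid scene 0.09589585414803395 (array([ 0.49211102, -0.01369943,  0.02025969]), np.float64(172.63587682163302), np.float32(1123.9648))[ WARN:0@0.572] global loadsave.cpp:1063 imwrite_ Unsupported depth image for selected encoder is fallbacked to CV_8U.
```

View pics/ov.png

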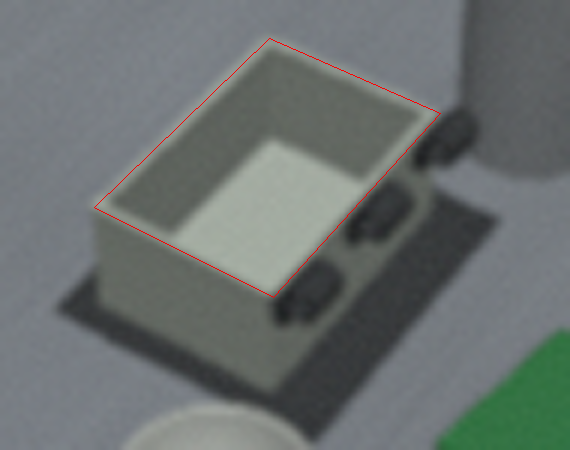

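The overlay matches the bin rim to well under a pixel, so I'm lowering the lid.

Emit:
move_arm --motion '[{"x":0,"y":-0.1,"z":0.5,"yaw":0},{"x":0,"y":-0.1,"z":0.9,"yaw":0},{"x":0,"y":-0.1,"z":1.2,"yaw":0},{"x":0,"y":-0.1,"z":1.5,"yaw":0},{"x":0,"y":-0.1,"z":1.7,"yaw":0},{"x":0,"y":-0.1,"z":1.7,"yaw":0}]'

```text
clock: 8.57
eef_pos: [0.492, -0.016, 0.0901]
tool_rot: [0.698, 0.716, -0.0, -0.0]
ft_force: [-0.1, -0.6, -1.2]
grip_width: 0.0132
grasp_force: 59.4
```

```bash
python3 - <<'E'
from h import *
go(.4926,-.0161,.0817,91.5)
E
```

```text
t 8.57 pos [ 0.492  -0.016   0.0901] th 91.47 joints [-0.03  0.34 -0.25  0.98  0.    1.51] F [-0.1 -0.6 -1.2]
shift cm [-0.02  0.06  0.84] yaw -0.03
```

Emit:
move_arm --motion '[{"x":0,"y":0.05,"z":0.3,"yaw":0},{"x":0,"y":0.05,"z":0.5,"yaw":0},{"x":0,"y":0.05,"z":0.7,"yaw":0},{"x":0,"y":0.05,"z":0.85,"yaw":0},{"x":0,"y":0.05,"z":0.85,"yaw":0},{"x":0,"y":0.05,"z":0.85,"yaw":0}]'

```text
clock: 9.32
eef_pos: [0.4927, -0.016, 0.0818]
tool_rot: [0.698, 0.716, 0.0, 0.0]
ft_force: [0.1, -0.0, -2.6]
grip_width: 0.0131
grasp_force: 59.4
```

```bash
python3 - <<'E'
from h import *
go(.4926,-.0161,.0817,91.5)
E
```

```text
t 9.32 pos [ 0.4927 -0.016   0.0818] th 91.47 joints [-0.03  0.35 -0.26  0.96 -0.    1.51] F [ 0.1 -0.  -2.6]
shift cm [-0.01 -0.01  0.01] yaw -0.03
```

Emit:
move_arm --motion '[{"x":0,"y":0,"z":0.1,"yaw":0},{"x":0,"y":0,"z":0.15,"yaw":0},{"x":0,"y":0,"z":0.15,"yaw":0}]'

```text
clock: 9.7
eef_pos: [0.4928, -0.016, 0.0817]
tool_rot: [0.698, 0.716, 0.0, 0.0]
ft_force: [-3.4, 0.1, 7.7]
grip_width: 0.013
grasp_force: 60.8
```

Emit:
move_arm --motion '[{"x":0,"y":0,"z":0.05,"yaw":0},{"x":0,"y":0,"z":0,"yaw":0},{"x":0,"y":0,"z":0,"yaw":0},{"x":0,"y":0,"z":0,"yaw":0},{"x":0,"y":0,"z":-4,"yaw":0},{"x":0,"y":0,"z":-8,"yaw":0},{"x":0,"y":0,"z":-12,"yaw":0},{"x":0,"y":0,"z":-12,"yaw":0}]' --gripper 1

```text
clock: 10.7
eef_pos: [0.4951, -0.0161, 0.2038]
tool_rot: [0.698, 0.716, 0.003, 0.003]
ft_force: [0.5, 0.8, -0.4]
grip_width: 0.0853
grasp_force: 0.0
```

```bash
python3 - <<'E'
from fit import *
im=cv2.imread("pics/top0.png").astype(float); B,G,Rr=im[...,0],im[...,1],im[...,2]
def win(m,r0,r1,c0,c1):
    o=np.zeros_like(m);o[r0:r1,c0:c1]=m[r0:r1,c0:c1];return o
a=np.deg2rad(-147.8)
rd=win(np.maximum(ramp(Rr-G,0,130),ramp(110-G,10,70)),198,220,352,375)
hf=hullfill(rd)
print("tab",fit("top",hf,box(-.04,0,-.007,.007,.0,.030),(.456,-.314,a)))
# brass centroid in [mid shank] and axis, only G-R mix strong brass
w=win(ramp(Rr-B,10,110)*(G>70),216,268,362,402)
r,c=np.nonzero(w>.15); W=w[r,c]; P=np.array([ray("top",(i,j),.0045)[:2] for i,j in zip(r,c)])
mu=(P*W[:,None]).sum(0)/W.sum(); C=((P-mu)*W[:,None]).T@(P-mu); v=np.linalg.eigh(C)[1][:,1]; t=(P-mu)@v
print("brass",mu,np.degrees(np.arctan2(-abs(v[1]),-abs(v[0]))),t.min(),t.max())
n=bot.camera("scene"); cv2.imwrite("pics/s3.png",n)
q=cv2.resize(n[150:250,190:310],None,fx=5,fy=5,interpolation=cv2.INTER_CUBIC); cv2.imwrite("pics/s3c.png",q)
go(.49,-.016,.2,91)
E
```

```text
tab (array([ 0.45691273, -0.31328989, -2.55209962]), np.float64(0.9487944911356672), np.float32(112.649994))
brass [ 0.38936802 -0.35691486] -147.19555669227609 -0.07791099774376573 0.07978827186478588
t 10.75 pos [ 0.4938 -0.016   0.2018] th 91.47 joints [-0.03  0.24 -0.07  1.25  0.    1.51] F [-0.1  0.2 -0.7]
shift cm [ 0.01 -0.38  0.18] yaw 0.47
```

View pics/s3c.png

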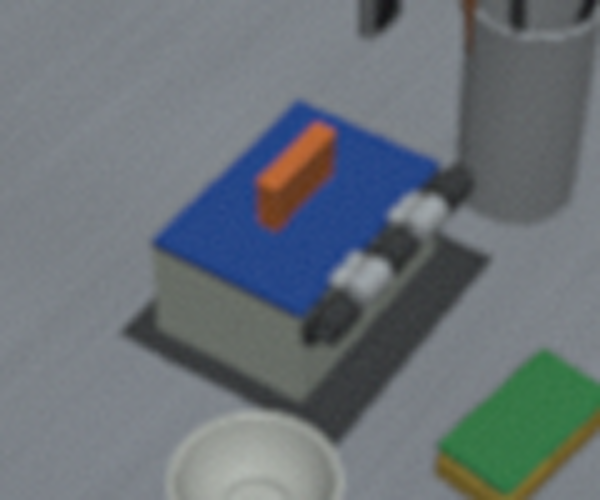

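The picture shows the lid seated with its two bright eyes between the three dark ones, all in line. Now the pin.

```bash
python3 - <<'E'
from h import *
go(.4737,-.3025,.1,-147.2)
E
```

```text
t 10.75 pos [ 0.4938 -0.016   0.2018] th 91.47 joints [-0.03  0.24 -0.07  1.25  0.    1.51] F [-0.1  0.2 -0.7]
shift cm [-28.59  -2.78  10.17] yaw -121.33
```

Emit:
move_arm --motion '[{"x":-6,"y":-0.6,"z":0,"yaw":-10.6},{"x":-12,"y":-1.2,"z":0,"yaw":-21.2},{"x":-18,"y":-1.8,"z":0,"yaw":-31.8},{"x":-24,"y":-2.3,"z":0,"yaw":-42.4},{"x":-28.6,"y":-2.7,"z":0,"yaw":-53},{"x":-28.6,"y":-2.7,"z":0,"yaw":-63.6},{"x":-28.6,"y":-2.7,"z":0,"yaw":-74.2},{"x":-28.6,"y":-2.7,"z":0,"yaw":-84.8},{"x":-28.6,"y":-2.7,"z":0,"yaw":-95.4},{"x":-28.6,"y":-2.7,"z":3,"yaw":-106},{"x":-28.6,"y":-2.7,"z":6,"yaw":-116.6},{"x":-28.6,"y":-2.7,"z":10,"yaw":-121.3},{"x":-28.6,"y":-2.7,"z":13,"yaw":-121.3},{"x":-28.6,"y":-2.7,"z":14,"yaw":-121.3},{"x":-28.6,"y":-2.7,"z":14,"yaw":-121.3},{"x":-28.6,"y":-2.7,"z":14,"yaw":-121.3},{"x":-28.6,"y":-2.7,"z":14,"yaw":-121.3}]'

```text
clock: 12.88
eef_pos: [0.4739, -0.3031, 0.0617]
tool_rot: [-0.282, 0.959, -0.001, 0.001]
ft_force: [0.0, 0.0, 0.1]
grip_width: 0.0856
grasp_force: 0.0
```

```bash
python3 - <<'E'
from h import *
go(.4737,-.3025,.007,-147.2)
E
```

```text
t 12.88 pos [ 0.4739 -0.3031  0.0617] th -147.24 joints [-0.57  0.49 -0.1   0.98 -0.   -1.14] F [0.  0.  0.1]
shift cm [-0.01  0.08  5.47] yaw -0.04
```

Emit:
move_arm --motion '[{"x":0,"y":0,"z":2.5,"yaw":0},{"x":0,"y":0,"z":4.5,"yaw":0},{"x":0,"y":0,"z":5.4,"yaw":0},{"x":0,"y":0,"z":5.4,"yaw":0},{"x":0,"y":0,"z":5.4,"yaw":0},{"x":0,"y":0,"z":5.4,"yaw":0}]'

```text
clock: 13.62
eef_pos: [0.4736, -0.303, 0.0073]
tool_rot: [-0.282, 0.959, -0.001, 0.001]
ft_force: [1.3, -0.2, -0.4]
grip_width: 0.0853
grasp_force: 0.0
```

Emit:
move_arm --motion '[{"x":0,"y":0,"z":0,"yaw":0},{"x":0,"y":0,"z":0,"yaw":0},{"x":0,"y":0,"z":0,"yaw":0},{"x":0,"y":0,"z":0,"yaw":0},{"x":0,"y":0,"z":0,"yaw":0},{"x":0,"y":0,"z":0,"yaw":0},{"x":0,"y":0,"z":0,"yaw":0},{"x":0,"y":0,"z":0,"yaw":0}]' --gripper -1

```text
clock: 14.62
eef_pos: [0.4732, -0.3027, 0.0065]
tool_rot: [-0.282, 0.959, -0.0, 0.0]
ft_force: [0.5, 0.1, 3.0]
grip_width: 0.0131
grasp_force: 59.6
```

```bash
python3 - <<'E'
from h import *
go(.4737,-.3025,.16,-147.2)
E
```

```text
t 14.62 pos [ 0.4732 -0.3027  0.0065] th -147.23 joints [-0.57  0.55 -0.16  0.86 -0.   -1.14] F [0.5 0.1 3. ]
shift cm [ -0.06  -0.02 -15.35] yaw -0.03
```

Emit:
move_arm --motion '[{"x":0,"y":0,"z":-3,"yaw":0},{"x":0,"y":0,"z":-8,"yaw":0},{"x":0,"y":0,"z":-14,"yaw":0},{"x":-2,"y":-1,"z":-16,"yaw":10},{"x":-4,"y":-2,"z":-16,"yaw":20},{"x":-6,"y":-3,"z":-16,"yaw":30},{"x":-8.5,"y":-4,"z":-16,"yaw":40},{"x":-8.5,"y":-4,"z":-16,"yaw":50},{"x":-8.5,"y":-4,"z":-16,"yaw":60},{"x":-8.5,"y":-4,"z":-16,"yaw":70},{"x":-8.5,"y":-4,"z":-16,"yaw":80},{"x":-8.5,"y":-4,"z":-16,"yaw":90},{"x":-8.5,"y":-4,"z":-16,"yaw":100},{"x":-8.5,"y":-4,"z":-16,"yaw":110},{"x":-8.5,"y":-4,"z":-14,"yaw":118},{"x":-8.5,"y":-4,"z":-11,"yaw":121.2},{"x":-8.5,"y":-4,"z":-8.5,"yaw":121.2},{"x":-8.5,"y":-4,"z":-8,"yaw":121.2},{"x":-8.5,"y":-4,"z":-8,"yaw":121.2},{"x":-8.5,"y":-4,"z":-8,"yaw":121.2}]'

```text
clock: 17.12
eef_pos: [0.5669, -0.2906, 0.0877]
tool_rot: [0.697, 0.717, 0.0, 0.001]
ft_force: [1.3, -0.1, 0.2]
grip_width: 0.0129
grasp_force: 59.1
```

```bash
python3 - <<'E'
from h import *
go(.5663,-.2904,.072,91.6)
a=bot.camera("top"); b=bot.camera("scene"); cv2.imwrite("pics/top4.png",a); cv2.imwrite("pics/sc4.png",b)
o=bot.get_obs(); t=o["eef_pos"]; th_=np.radians(th()); u=np.array([np.cos(th_),np.sin(th_),0])
for c,im,(r0,r1,c0,c1) in(("top",a,(160,300,280,360)),("scene",b,(170,330,130,300))):
    f=im.astype(float); w=np.clip((f[...,2]-f[...,0]-10)/100,0,1)*(f[...,1]>60)
    p=t+[0,0,-.002]; Q=np.array([p+u*(.0194+s) for s in(.02,.05,.08,.11,.14)]); q=proj(c,Q)
    d=q[-1]-q[0]; d/=np.linalg.norm(d); n=np.array([-d[1],d[0]])
    for s,k in zip((.02,.05,.08,.11,.14),q):
        off=np.arange(-5,5.01,.25); pts=(k+off[:,None]*n).astype(np.float32)
        v=cv2.remap(w.astype(np.float32),pts[:,0],pts[:,1],cv2.INTER_LINEAR).ravel()
        print(c,s,np.round(k,1),"n",np.round(n,2),"off px",round((v*off).sum()/max(v.sum(),1e-6),2),round(v.sum(),1))
m=np.hstack([cv2.resize(a[160:260,280:360],(400,500)),cv2.resize(b[200:300,180:260],(400,500))]); cv2.imwrite("pics/c4.png",m)
E
```

```text
t 17.12 pos [ 0.5669 -0.2906  0.0877] th 91.57 joints [-0.47  0.6   0.17  1.14 -0.    1.07] F [ 1.3 -0.1  0.2]
shift cm [ 0.03 -0.07  1.57] yaw -0.03
top 0.02 [349.5 174.3] n [-0.03 -1.  ] off px 0.14 10.8
top 0.05 [338.2 174.7] n [-0.03 -1.  ] off px 0.01 11.3
top 0.08 [326.9 175.1] n [-0.03 -1.  ] off px 0.18 12.7
top 0.11 [315.6 175.4] n [-0.03 -1.  ] off px 0.11 13.5
top 0.14 [304.3 175.8] n [-0.03 -1.  ] off px 0.11 12.9
scene 0.02 [215.8 255.6] n [0.74 0.67] off px -1.71 0.1
scene 0.05 [223.5 247. ] n [0.74 0.67] off px -0.55 7.4
scene 0.08 [231.  238.7] n [0.74 0.67] off px -0.68 7.2
scene 0.11 [238.1 230.8] n [0.74 0.67] off px -0.69 7.1
scene 0.14 [245.  223.2] n [0.74 0.67] off px -0.53 7.9
```

View pics/c4.png

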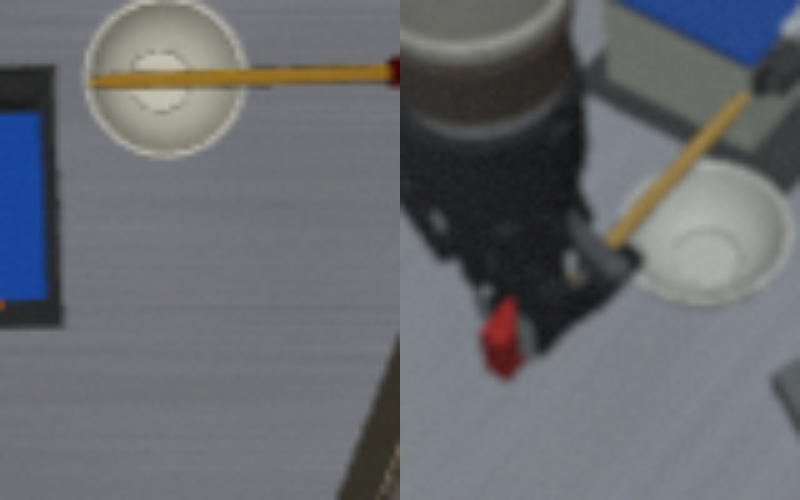

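Straight and level: the pin lies over the dish and points at the end eye, within about 0.3 mm in the top view. I'm lowering it to the hinge height and inserting in stages.

Emit:
move_arm --motion '[{"x":0,"y":-0.05,"z":0.8,"yaw":0},{"x":0,"y":-0.05,"z":1.5,"yaw":0},{"x":0,"y":-0.05,"z":1.5,"yaw":0},{"x":0,"y":-0.05,"z":1.5,"yaw":0},{"x":0,"y":-0.05,"z":1.5,"yaw":0}]'

```text
clock: 17.85
eef_pos: [0.5658, -0.2903, 0.0715]
tool_rot: [0.697, 0.717, 0.0, 0.0]
ft_force: [-0.3, 0.2, -1.1]
grip_width: 0.0127
grasp_force: 59.1
```

```bash
python3 - <<'E'
from h import *
go(.5612,-.1054,.072,91.6)
yb=np.array([-.028,.9996]); t=np.array(bot.get_obs()["eef_pos"]); d=t[:2]-[.5586,-.0135]
print("bin lateral",d@[.9996,.028]*1e3,"along",d@yb*1e3)
b=bot.camera("scene"); cv2.imwrite("pics/sc5.png",b); cv2.imwrite("pics/c5.png",cv2.resize(b[190:250,215:295],None,fx=8,fy=8,interpolation=cv2.INTER_CUBIC))
E
```

```text
t 17.85 pos [ 0.5658 -0.2903  0.0715] th 91.57 joints [-0.47  0.61  0.14  1.1   0.    1.07] F [-0.3  0.2 -1.1]
shift cm [18.5   0.05 -0.05] yaw -0.03
bin lateral -0.5596615673696193 along -276.8971540539739
```

View pics/c5.png

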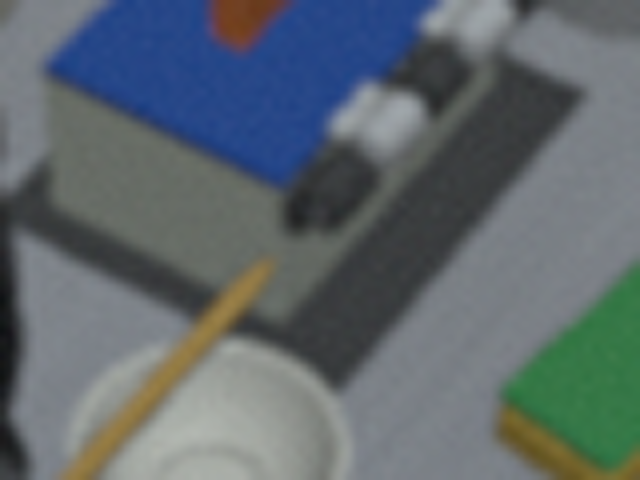

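Emit:
move_arm --motion '[{"x":1,"y":0.05,"z":-0.05,"yaw":0},{"x":2,"y":0.05,"z":-0.05,"yaw":0},{"x":2.5,"y":0.05,"z":-0.05,"yaw":0},{"x":3,"y":0.05,"z":-0.05,"yaw":0},{"x":3.5,"y":0.05,"z":-0.05,"yaw":0},{"x":4,"y":0.05,"z":-0.05,"yaw":0},{"x":4.5,"y":0.05,"z":-0.05,"yaw":0},{"x":4.5,"y":0.05,"z":-0.05,"yaw":0}]'

```text
clock: 18.9
eef_pos: [0.5648, -0.2448, 0.0718]
tool_rot: [0.697, 0.717, -0.0, -0.0]
ft_force: [0.2, -0.5, -1.6]
grip_width: 0.0126
grasp_force: 59.1
```

```bash
python3 - <<'E'
from h import *
go(.5612,-.1054,.072,91.6)
t=np.array(bot.get_obs()["eef_pos"]); d=t[:2]-[.5586,-.0135]
print("bin lateral",d@[.9996,.028]*1e3,"along",d@np.array([-.028,.9996])*1e3, bot.get_obs()["ft_torque"])
E
```

```text
t 18.9 pos [ 0.5648 -0.2448  0.0718] th 91.59 joints [-0.41  0.57  0.08  1.08 -0.    1.13] F [ 0.2 -0.5 -1.6]
shift cm [13.95  0.02 -0.02] yaw -0.01
bin lateral -0.24954172034061517 along -231.42265963192415 [-0.07919556 -0.01940142 -0.01283683]
```

Emit:
move_arm --motion '[{"x":0.8,"y":0.02,"z":0,"yaw":0},{"x":1.6,"y":0.02,"z":0,"yaw":0},{"x":2.4,"y":0.02,"z":0,"yaw":0},{"x":3.2,"y":0.02,"z":0,"yaw":0},{"x":4,"y":0.02,"z":0,"yaw":0},{"x":4.6,"y":0.02,"z":0,"yaw":0},{"x":4.6,"y":0.02,"z":0,"yaw":0}]'

```text
clock: 19.77
eef_pos: [0.5638, -0.1987, 0.0718]
tool_rot: [0.697, 0.717, -0.0, -0.0]
ft_force: [-0.1, -0.0, -1.7]
grip_width: 0.0126
grasp_force: 59.1
```

Emit:
move_arm --motion '[{"x":0.8,"y":0,"z":0,"yaw":0},{"x":1.6,"y":0,"z":0,"yaw":0},{"x":2.4,"y":0,"z":0,"yaw":0},{"x":3,"y":0,"z":0,"yaw":0},{"x":3,"y":0,"z":0,"yaw":0}]'

```text
clock: 20.4
eef_pos: [0.563, -0.1686, 0.0718]
tool_rot: [0.697, 0.717, -0.0, -0.0]
ft_force: [-0.5, -0.6, -0.8]
grip_width: 0.0127
grasp_force: 59.1
```

```bash
python3 - <<'E'
from h import *
go(.5612,-.1054,.072,91.6)
t=np.array(bot.get_obs()["eef_pos"]); d=t[:2]-[.5586,-.0135]
print("bin lateral",d@[.9996,.028]*1e3,"along",d@np.array([-.028,.9996])*1e3, bot.get_obs()["ft_torque"])
E
```

```text
t 20.4 pos [ 0.563  -0.1686  0.0718] th 91.62 joints [-0.29  0.52 -0.01  1.04 -0.    1.25] F [-0.5 -0.6 -0.8]
shift cm [ 6.32 -0.   -0.02] yaw 0.02
bin lateral 0.06461258052396818 along -155.18386187689578 [-0.0675193  -0.00604491  0.02780177]
```

Free running; on towards home, slowly near the end.

Emit:
move_arm --motion '[{"x":0.8,"y":0,"z":0,"yaw":0},{"x":1.6,"y":0,"z":0,"yaw":0},{"x":2.4,"y":0,"z":0,"yaw":0},{"x":3.2,"y":0,"z":0,"yaw":0},{"x":4,"y":0,"z":0,"yaw":0},{"x":4.8,"y":0,"z":0,"yaw":0},{"x":5.4,"y":0,"z":0,"yaw":0},{"x":5.7,"y":0,"z":0,"yaw":0},{"x":5.9,"y":0,"z":0,"yaw":0},{"x":5.9,"y":0,"z":0,"yaw":0}]'

```text
clock: 21.65
eef_pos: [0.5614, -0.1103, 0.0718]
tool_rot: [0.697, 0.717, -0.0, 0.0]
ft_force: [-0.2, 0.8, -1.0]
grip_width: 0.0125
grasp_force: 59.1
```

Emit:
move_arm --motion '[{"x":0.1,"y":0,"z":0,"yaw":0},{"x":0.2,"y":0,"z":0,"yaw":0},{"x":0.3,"y":0,"z":0,"yaw":0},{"x":0.3,"y":0,"z":0,"yaw":0}]'

```text
clock: 22.15
eef_pos: [0.5613, -0.1072, 0.0718]
tool_rot: [0.697, 0.717, -0.0, 0.0]
ft_force: [-0.6, 0.3, -0.6]
grip_width: 0.0128
grasp_force: 59.1
```

Emit:
move_arm --motion '[{"x":0.1,"y":0,"z":0,"yaw":0},{"x":0.2,"y":0,"z":0,"yaw":0},{"x":0.3,"y":0,"z":0,"yaw":0},{"x":0.3,"y":0,"z":0,"yaw":0}]'

```text
clock: 22.65
eef_pos: [0.5612, -0.1049, 0.0719]
tool_rot: [0.698, 0.717, -0.001, 0.001]
ft_force: [-0.4, -3.6, -1.5]
grip_width: 0.0125
grasp_force: 59.1
```

Emit:
move_arm --motion '[{"x":0.1,"y":0,"z":0,"yaw":0},{"x":0.15,"y":0,"z":0,"yaw":0},{"x":0.15,"y":0,"z":0,"yaw":0}]'

```text
clock: 23.02
eef_pos: [0.5612, -0.1049, 0.0719]
tool_rot: [0.698, 0.716, -0.001, 0.001]
ft_force: [-0.0, -7.2, -1.1]
grip_width: 0.0126
grasp_force: 59.1
```

Emit:
move_arm --motion '[{"x":0,"y":0,"z":0,"yaw":0},{"x":0,"y":0,"z":0,"yaw":0},{"x":0,"y":0,"z":0,"yaw":0},{"x":0,"y":0,"z":0,"yaw":0},{"x":0,"y":0,"z":0,"yaw":0},{"x":0,"y":0,"z":-2,"yaw":0},{"x":0,"y":0,"z":-6,"yaw":0},{"x":-4,"y":0,"z":-12,"yaw":0},{"x":-10,"y":0,"z":-12,"yaw":0},{"x":-16,"y":0,"z":-12,"yaw":0},{"x":-22,"y":0,"z":-12,"yaw":0},{"x":-28,"y":-6,"z":-12,"yaw":0},{"x":-28,"y":-12,"z":-12,"yaw":0},{"x":-28,"y":-12,"z":-12,"yaw":0}]' --gripper 1

```text
clock: 24.78
eef_pos: [0.4449, -0.3868, 0.1912]
tool_rot: [0.699, 0.715, -0.0, -0.001]
ft_force: [0.3, 0.5, 0.1]
grip_width: 0.0853
grasp_force: 0.0
```

```bash
python3 - <<'E'
from h import *
a=bot.camera("top"); b=bot.camera("scene"); cv2.imwrite("pics/top6.png",a); cv2.imwrite("pics/sc6.png",b)
f=lambda i,r,c:cv2.resize(i[r:r+75,c:c+50],(400,600),interpolation=cv2.INTER_CUBIC)
m=np.hstack([cv2.resize(b[160:270,200:310],(400,400),interpolation=cv2.INTER_CUBIC),cv2.resize(a[150:250,220:320],(400,400),interpolation=cv2.INTER_CUBIC)])
cv2.imwrite("pics/c6.png",m); print(bot.get_obs()["clock"])
for y in (-.0725,-.1125): print(proj("top",np.array([[.5586-.028*y,-.0135+y,.08]])),proj("scene",np.array([[.5586-.028*y,-.0135+y,.08]])))
E
```

```text
24.875
[[287.18661685 176.75735441]] [[254.54550669 213.70504672]]
[[302.13921383 176.28006771]] [[245.93577841 223.29075439]]
```

View pics/c6.png

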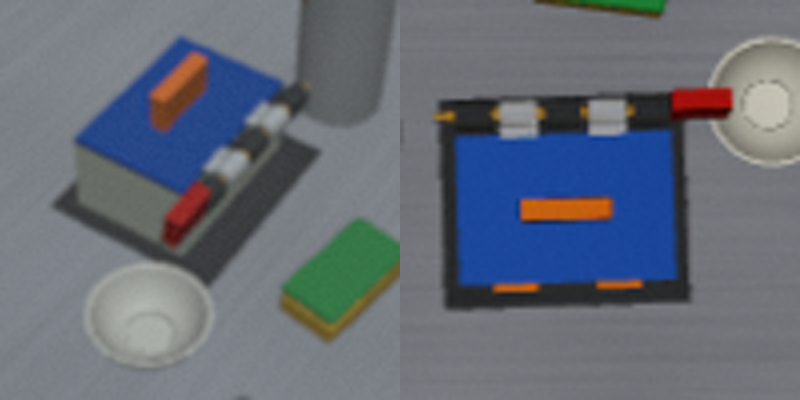

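The shoulder sits against the end eye at top-image column 288, where about 287.6 is expected once home. Brass shows in every gap, and the tip comes out at the far end. I'm handing it in.

```bash
python3 -c "
from workcell import bot
print(bot.job_done())"
```

```text
the job is handed in; nothing more can be done
None
```

The lid is seated on the bin and the large hinge pin is through all five eyes with its red tab home against the -y end eye. I let go and handed the job in at about 25 s; no verdict came back.

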